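Fetch the garlic from the pull-out basket behind the spice row

ROBOT

A 6-joint arm with a two-finger parallel gripper is mounted at the origin on a cart in front of the work surface, level with it; the furniture and walls round the work are solid. World frame = base frame: x ahead of the robot, y to its left, z up, the work surface at z = 0. Lengths are in m, angles in rad, forces in N, time in s.
With the tool pointing down it reaches from about 0.325 to 0.9 m from the base axis. Payload 6.1 kg.
Tool frame: the origin (TCP) lies midway between the tips of the shut fingers; the grasp point (between the pads) lies 19 mm behind it (robot.pinch_z is the distance from the TCP to the grasp point, in m); z points along the fingers, y is the line along which they close (so a half turn about z gives the same grasp; the last joint's range is limited). The gripper opens to 87 mm and grips with 3 to 60 N. Pads are 19 mm wide; open, the fingers measure 117 mm over their backs; the gripper's body (75 mm by 190 mm) begins 51 mm behind the grasp point.
Start: joints at [1.055, 0.22, 1.526, -0, 1.395, -0.126], TCP at [0.237, 0.578, 0.188] pointing down, gripper open.
Joint ranges: [-2.98, 2.98], [-0.91, 2.08], [0.09, 2.57], [-1.24, 4.39], [0.2, 2.65], [-2.68, 2.68]. Speed limits (rad/s): [2.57, 2.57, 3.01, 3.14, 3.14, 3.14].

INTERFACE

Orientations are given as a unit quaternion [x, y, z, w].
In Python, from rig import robot gives the robot as it stands. The module is installed in compiled form; this text tells all that it offers. Calls block until the motion is done:
- robot.move_ptp(position, orientation): joint-space move of the TCP to a pose.
- robot.move_l(position, attitude=None, vel=0.15, contact_N=None): straight line of the TCP; attitude=None keeps the orientation; vel is the mean speed in m/s. With contact_N (N) it stops when the force on the tool has changed by that much, and returns True; else False.
- robot.move_j(angles): joint-space move.
- robot.gripper_open() and robot.grab(): open the fingers fully, or close them until they stop; the grip force is fixed at half the most.
- robot.dwell(seconds).
- robot.solve_ik(position, orientation): joint angles nearest the present ones, or None.
- robot.read_camera(name): name is "scene" or "top" or "wrist"; returns the picture (480x640x3 uint8, red, green, blue); there is no depth.
- robot.camera_params(name): a dict with "mtx" (3x3 intrinsics, pixels), "dist" ([k1, k2, p1, p2, k3] as OpenCV has them; the pictures are not rectified), "R" (3x3) and "t" (3): a world point X has camera coordinates R X + t. Camera axes: x right, y down, z forward; pixel columns grow to the right and rows downward; lengths in m; the calibration is good to about 2 mm. A picture is of the moment at which its call begins: read the wrist's pose just before it. camera_params takes no time and is no camera call; for the wrist camera it gives the pose at the moment of the call.
A pose or a line that the arm cannot do raises robot.Unreachable and nothing moves.
- robot.close_job(): hands the job in; it is judged then, once.
Trained networks look in the newest picture that a camera, given by its name, has taken for a name from the list of things; names that differ only in an ending like _2 or _b are one class to them, and where a whole thing is asked for, a point or a joint stands for the part that bears it (a point fixed in the world has none). Each returns a list of dicts, best first, with "conf" (0 to 1); they miss things now and then, are a little off and sometimes report something else, mostly with a low value. They report only what shows in the picture. A call takes as long as a camera call.
- robot.silhouettes(query, camera): "mask" (480x640 bool, what is visible of it).
- robot.spot_point(query, camera): "position" ([x, y, z] in m, in the coordinates of the camera as it stood for that picture, good to about 4 mm: a listed point, or the origin of a listed thing).
Readings, each from a call of its own:
- robot.read_time_s(): time.
- robot.read_joints(): joint angles.
- robot.read_joint_vel(): joint speeds.
- robot.read_joint_efforts(): joint torques, N m.
- robot.read_tool_pos(): TCP position.
- robot.read_orientation(): TCP orientation.
- robot.read_force(): force on the tool from outside, world axes, zero at the start.
- robot.read_ft_torque(): the same for the moment, N m.
- robot.read_finger_gap(): finger opening in m.
- robot.read_gripper_force(): force on a finger pad.
Only numpy, scipy, OpenCV 4.12 (cv2) and the standard library are available. Lean on these libraries where they do the work, as an engineer would, in place of code of your own. Each camera call takes 0.05 s, during which the arm holds its last target. There are 200 camera calls.

TASK

I need the garlic bulb from the wire pull-out basket, but the spice jar, the herb jar and the salt shaker stand in front of it. Stand all three upright on the baking tray for the moment, pull the basket out by its knob, and stand the garlic upright in the middle of the saucer. Then push the basket fully home and put the two jars and the shaker back upright, each in the spot where it stood before.

Things in the scene. Friction and masses are not known exactly. Their poses are not given: they have to be found in the camera images.
- pullout: Fixed steel-wire frame, 148 deep (x) x 216 wide (y) x 82 mm high, on a 15 mm board that covers the left half of the hob. Top: five 5.6 mm bars along y at x -70, -34, 1, 36, 72 mm; the garlic shows between them but cannot pass. Origin: centre of underside, world z 0.015. Open front at -x, toward the robot; turned a few degrees. A timer 50 mm high stands on its rear; leave it.
- basket (a joint): Pull-out of the wire basket in m: 0 home, 0.11 fully out (stop). Slides along the frame's -x, friction about 1 N, stays where left. Mesh walls rise to 52 mm over the board, floor 9 mm over it. A divider 42 mm high, 80 mm behind the front wall, closes the garlic's front compartment (76 x 188 mm inside); out, the divider is 32 mm before the frame's front bars. A lemon lies behind it.
- basket_knob (a point): Centre of the basket's wooden knob, a lying cylinder of 26 mm diameter, 22 mm long, its axis along x. The knob spans 12 to 34 mm in front of the basket's front wall; this point is 23 mm in front of it, 50 mm over the board, and moves with the basket; axes as the frame's. Can be pinched from above, fingers closing along y.
- spice_jar: Loose round spice jar with a wide flat red screw cap, 45 mm diameter, 106 mm high (body 42 mm up to 85 mm, cap above), about 0.11 kg. Origin: centre of its base, z up. Starts in the row on the board before the basket; where it stands at the start is where it must go back.
- herb_jar: Loose round glass herb jar with a flat white shaker lid with pour holes, its label pale and dark; 47 mm diameter over its whole height, 98 mm high, about 0.11 kg. Origin: centre of its base, z up. Starts in the row on the board before the basket; it must go back to where it started.
- salt_shaker: Loose small salt shaker, 44 mm diameter up to 66 mm, above it a domed perforated top of 34 mm, 90 mm high in all, about 0.10 kg. Origin: centre of its base, z up. Starts in the row on the board before the basket; it must go back to where it started.
- garlic: Loose garlic bulb, about 60 x 57 mm across and 58 mm high with its stem, widest about 25 mm up, 0.04 kg. Origin at the centre of its base, z up. Stands in the front compartment of the basket; to be fetched.
- tray: Fixed small aluminium baking tray on the right half of the hob, flat inside 126 (x) x 180 mm (y), floor 2 mm thick, flared rim 14 mm high, 142 x 196 mm outside. Origin: centre of its underside, world z 0. The side area, where the three things of the row stand together while the basket is used.
- saucer: Fixed white round saucer on the right half of the hob, 110 mm diameter, 14 mm high at the rim, its flat inner floor about 5 mm up. Origin at the centre of its underside, world z = 0. The garlic's place.

How it is judged:
On the way, in this order (a step that is already met when the one before it is completed fails the run):
1. spice jar, herb jar and salt shaker all stand upright on the baking tray (x of spice_jar in the frame of tray between -0.066 and 0.066 m and y of spice_jar in the frame of tray between -0.092 and 0.092 m and z of each of spice_jar, herb_jar, salt_shaker in the frame of tray below 0.012 m and angle between each of spice_jar, herb_jar, salt_shaker's own z axis and vertical below 0.15 rad and x of herb_jar in the frame of tray between -0.066 and 0.066 m and y of herb_jar in the frame of tray between -0.092 and 0.092 m and x of salt_shaker in the frame of tray between -0.066 and 0.066 m and y of salt_shaker in the frame of tray between -0.092 and 0.092 m), for 0.2 s.
2. the basket is pulled out at least 80 mm (value of joint basket above 0.08 m), for 0.1 s.
3. the garlic stands in the middle of the saucer (horizontal distance between garlic and saucer below 0.02 m and z of garlic in the frame of saucer below 0.025 m and angle between garlic's own z axis and vertical below 0.5 rad), for 0.2 s.
4. the basket is pushed home (value of joint basket below 0.008 m), for 0.1 s.
At the end, for the whole second after the job is handed in: The garlic stands on the saucer within 20 mm of its centre (tilted less than 0.5 rad), the basket is home to within 8 mm, and spice jar, herb jar and salt shaker stand upright and at rest, each within 15 mm of where it stood at the start; nothing is held (all of step 3 and linear speed of each of garlic, spice_jar, herb_jar, salt_shaker below 0.02 m/s and value of joint basket below 0.008 m and distance of each of spice_jar, herb_jar, salt_shaker from where it was at the start of the episode below 0.015 m and angle between each of spice_jar, herb_jar, salt_shaker's own z axis and vertical below 0.12 rad); the robot touches nothing.
It fails at once if the basket is pulled out while something of the row still stands in its way ((value of joint basket above 0.03 m and x of spice_jar in the frame of pullout between -0.25 and -0.07 m and y of spice_jar in the frame of pullout between -0.12 and 0.12 m and z of spice_jar in the frame of pullout below 0.03 m) or (value of joint basket above 0.03 m and x of herb_jar in the frame of pullout between -0.25 and -0.07 m and y of herb_jar in the frame of pullout between -0.12 and 0.12 m and z of herb_jar in the frame of pullout below 0.03 m) or (value of joint basket above 0.03 m and x of salt_shaker in the frame of pullout between -0.25 and -0.07 m and y of salt_shaker in the frame of pullout between -0.12 and 0.12 m and z of salt_shaker in the frame of pullout below 0.03 m)).
It fails at once if a jar or the shaker is tipped over (angle between any of spice_jar, herb_jar, salt_shaker's own z axis and vertical above 0.7 rad).
It also fails if it takes over 147 s, if anything falls off the work surface, if the arm or the gripper's body presses on something with over 40 N, if the wrist force passes 120 N, or if a joint passes its speed limit or range.

## Working session

There is one attempt and no reset: what is moved stays moved. The work goes in short steps, each a Python script; the robot and the scene stay as the last script left them, time stands still between calls to the robot, and variables do not carry over. Pictures are saved under pics/ and viewed, at most 14 in all, crops included, and the job is handed in when it is done.

```bash
mkdir -p pics
cat > h.py <<'E'
import numpy as np, cv2
from rig import robot
def snap(c,fn=None):
    P=robot.camera_params(c); im=robot.read_camera(c)
    if fn: cv2.imwrite('pics/'+fn,im[:,:,::-1])
    return P,im
def spot(q,c,P):
    return [(round(d['conf'],2),np.round(np.array(P['R']).T@(np.array(d['position'])-P['t']),4)) for d in robot.spot_point(q,c)[:2]]
E
python3 - <<'E'
from h import *
P={}
for c in('scene','top'):
    P[c],_=snap(c,c+'0.png')
    for q in['pullout','basket_knob','spice_jar','herb_jar','salt_shaker','garlic','tray','saucer']:
        print(c,q,spot(q,c,P[c]))
print(robot.read_time_s(),robot.read_orientation(),robot.pinch_z,P['top']['t'],P['top']['R'])
E
```

```text
scene pullout [(0.67, array([0.6234, 0.1195, 0.0117]))]
scene basket_knob [(0.91, array([0.5328, 0.1196, 0.0649]))]
scene spice_jar [(0.78, array([0.4565, 0.0578, 0.0121]))]
scene herb_jar [(0.59, array([0.4644, 0.1848, 0.0083]))]
scene salt_shaker [(0.7, array([0.4488, 0.1201, 0.008 ]))]
scene garlic [(0.7, array([0.457 , 0.0594, 0.0111])), (0.57, array([0.5957, 0.0912, 0.0214]))]
scene tray [(0.88, array([ 0.4757, -0.3243, -0.0073]))]
scene saucer [(0.96, array([ 0.4744, -0.1489,  0.002 ]))]
top pullout [(0.94, array([0.628 , 0.1201, 0.0132]))]
top basket_knob [(0.96, array([0.5324, 0.1231, 0.068 ]))]
top spice_jar []
top herb_jar [(0.91, array([0.4578, 0.1896, 0.0119]))]
top salt_shaker [(0.84, array([0.4511, 0.1243, 0.0151]))]
top garlic [(0.75, array([0.5964, 0.0854, 0.021 ]))]
top tray [(0.7, array([ 0.4765, -0.3254,  0.0005]))]
top saucer [(0.91, array([ 0.4729, -0.1509,  0.0012]))]
0.9 [1.93667869e-01 9.81067152e-01 1.34597486e-05 8.54644542e-06] 0.0187 [-0.09021124  0.54208706  0.98039589] [[-0.00316434 -0.99986461  0.01614757]
 [-0.99128742  0.00101006 -0.13171271]
 [ 0.13167856 -0.01642366 -0.99115641]]
```

View pics/top0.png

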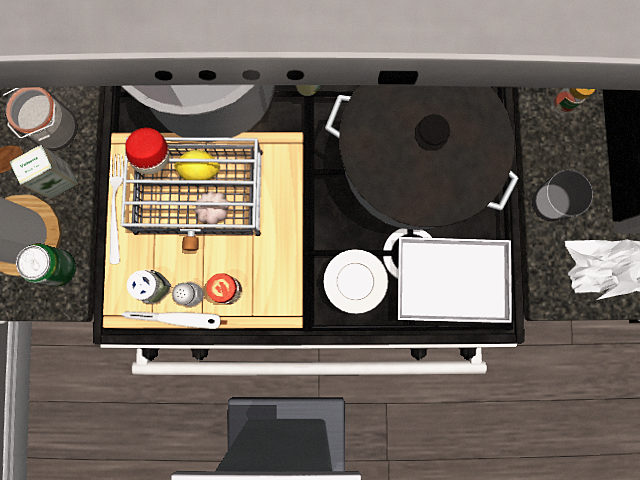

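View pics/scene0.png

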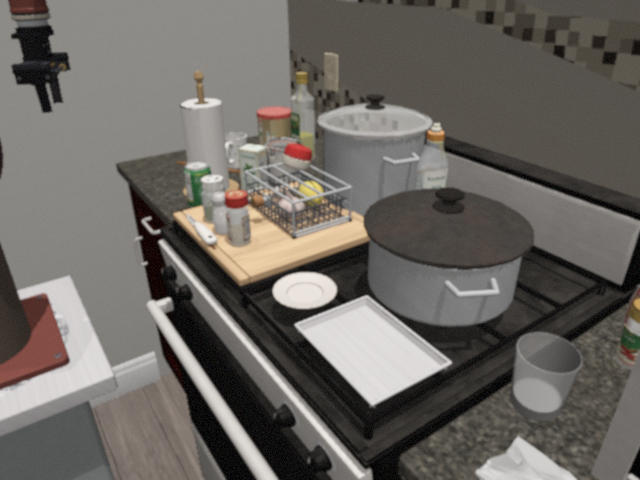

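```bash
cat >> h.py <<'E'
def quat(deg):  # tool down, tool y along world angle deg
    t=np.radians(90-deg)/2; return [float(np.sin(t)),float(np.cos(t)),0.,0.]
def back(uv,z,P):  # pixel -> world at height z
    n=cv2.undistortPoints(np.array([[uv]],float),np.array(P['mtx']),np.array(P['dist']))[0,0]
    R=np.array(P['R']);t=np.array(P['t']); d=R.T@np.r_[n,1]; c=-R.T@t
    return np.round(c+d*(z-c[2])/d[2],4)
E
python3 - <<'E'
from h import *
P=robot.camera_params('top')
for uv,z in[((430,222),.15),((430,222),.2),((400,215),.15),((355,190),.15)]: print('pot',back(uv,z,P))
for uv in[(399,238),(510,240),(400,322),(511,321)]: print('tray',back(uv,.014,P))
print('saucer',back((355,281),.008,P))
robot.move_ptp([0.47,0.12,0.42],quat(90))
P,_=snap('wrist','w1.png')
for q in['pullout','basket_knob','spice_jar','herb_jar','salt_shaker','garlic']: print(q,spot(q,'wrist',P))
print(robot.read_time_s())
E
```

```text
pot [ 0.5535 -0.2551  0.15  ]
pot [ 0.5453 -0.245   0.2   ]
pot [ 0.5641 -0.21    0.15  ]
pot [ 0.6023 -0.1427  0.15  ]
tray [ 0.5477 -0.228   0.014 ]
tray [ 0.544  -0.4224  0.014 ]
tray [ 0.4042 -0.227   0.014 ]
tray [ 0.4042 -0.4184  0.014 ]
saucer [ 0.4743 -0.1518  0.008 ]
pullout [(0.86, array([0.6233, 0.1209, 0.0146]))]
basket_knob [(0.95, array([0.5297, 0.1256, 0.0618]))]
spice_jar [(0.55, array([0.4655, 0.063 , 0.0164]))]
herb_jar [(0.68, array([0.4605, 0.1877, 0.014 ])), (0.32, array([0.5921, 0.0913, 0.0185]))]
salt_shaker [(0.89, array([0.4529, 0.123 , 0.0126]))]
garlic [(0.74, array([0.5924, 0.0939, 0.0187]))]
3.2833
```

View pics/w1.png

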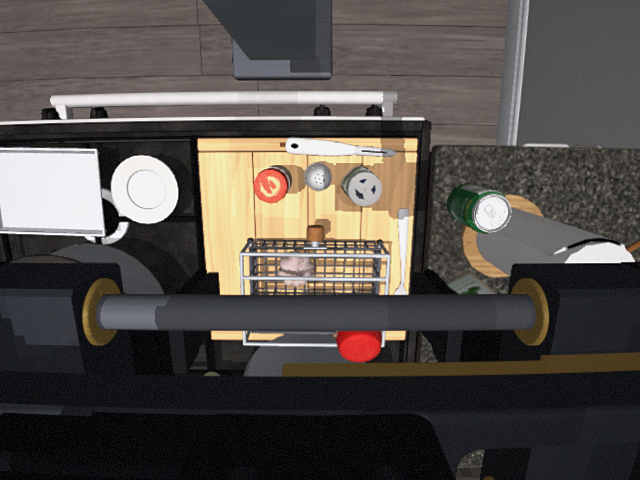

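Run:
```python
from h import *
P=robot.camera_params('wrist'); im=cv2.imread('pics/w1.png')
crop=cv2.resize(im[160:300,230:410],None,fx=4,fy=4,interpolation=cv2.INTER_CUBIC); cv2.imwrite('pics/c1.png',crop)
for n,z,c in[('spice_jar',.121,0),('salt_shaker',.105,0),('herb_jar',.113,0)]:
    m=robot.silhouettes(n,'wrist')[0]['mask']; ys,xs=np.nonzero(m); print(n,xs.min(),xs.max(),ys.min(),ys.max(),xs.mean(),ys.mean())
for n,uv,z in[('spice',(269,184),.121),('salt',(318,177),.105),('herb',(362,187),.113),('barL',(241,252),.094),('barR',(391,255),.094),('knob',(316,231),.065)]: print(n,back(uv,z,P))
Pt=robot.camera_params('top')
for n,uv,z in[('spice',(222,287),.121),('salt',(185,292),.105),('herb',(147,286),.113),('knob',(190,241),.065),('bl',(124,233),.094),('br',(260,231),.094)]: print('top',n,back(uv,z,Pt))
```

```text
spice_jar 254 292 165 202 272.739879414298 183.48406546080966
salt_shaker 303 332 161 190 317.63950276243094 175.98480662983425
herb_jar 341 382 166 205 361.79884583676835 185.83017312448476
spice [0.4553 0.0618 0.121 ]
salt [0.4477 0.125  0.105 ]
herb [0.4599 0.1826 0.113 ]
barL [0.5541 0.0161 0.094 ]
barR [0.5583 0.2291 0.094 ]
knob [0.5301 0.1225 0.065 ]
top spice [0.4582 0.0591 0.121 ]
top salt [0.4514 0.1187 0.105 ]
top herb [0.4601 0.1762 0.113 ]
top knob [0.5362 0.1208 0.065 ]
top bl [0.5453 0.2211 0.094 ]
top br [0.5482 0.0043 0.094 ]
```

View pics/c1.png

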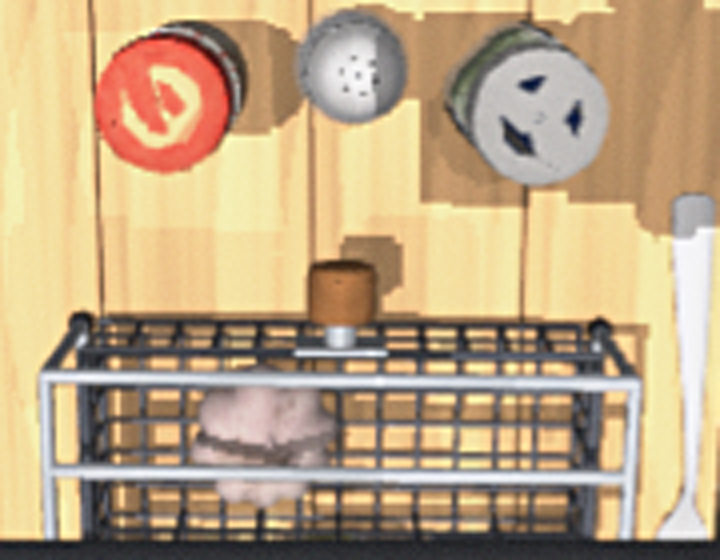

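Run:
```python
from h import *
P=robot.camera_params('wrist');R=np.array(P['R']);print('cam',-R.T@P['t'],'axis',R[2])
for n,uv,z in[('spice',(270.5,186.2),.121),('salt',(318.2,176.7),.105),('herb',(365,188.7),.113),('barL',(241.2,254.2),.097),('barR',(389.5,256.2),.097),('knob',(315.5,233),.068)]: print(n,back(uv,z,P))
robot.move_ptp([0.52,0.12,0.30],quat(90))
P,_=snap('wrist','w2.png')
for q in['pullout','basket_knob','spice_jar','herb_jar','salt_shaker','garlic']: print(q,spot(q,'wrist',P))
print(robot.read_time_s())
```

```text
cam [0.4044172  0.12119967 0.61487062] axis [ 2.41570010e-01 -7.95817500e-07 -9.70383394e-01]
spice [0.4582 0.0635 0.121 ]
salt [0.4474 0.1251 0.105 ]
herb [0.4623 0.1864 0.113 ]
barL [0.5566 0.0166 0.097 ]
barR [0.5594 0.2262 0.097 ]
knob [0.5326 0.1216 0.068 ]
pullout [(0.93, array([0.6242, 0.1199, 0.0173]))]
basket_knob [(0.68, array([0.5311, 0.1256, 0.0636]))]
spice_jar [(0.71, array([0.4645, 0.0611, 0.0184]))]
herb_jar [(0.84, array([0.4618, 0.184 , 0.0143])), (0.17, array([0.5924, 0.0913, 0.0216]))]
salt_shaker [(0.84, array([0.4526, 0.1197, 0.0128]))]
garlic [(0.95, array([0.591 , 0.0967, 0.0195]))]
4.3667
```

View pics/w2.png

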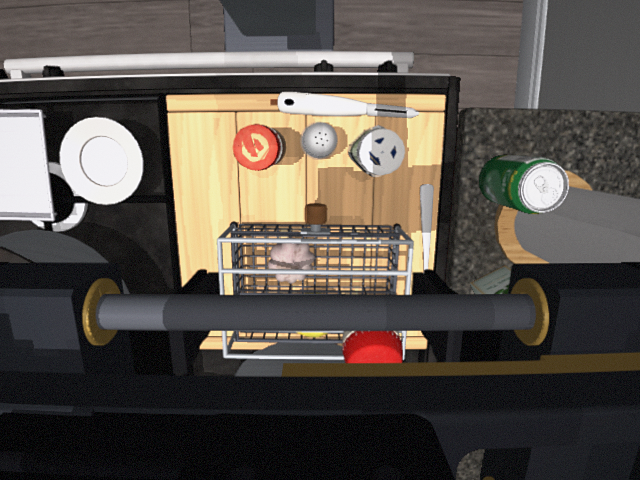

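```bash
cat >> h.py <<'E'
UP=.21
def phi_ok(xy,phi):  # pick half turn with smaller |j6|
    c=[(abs(j[5]),p) for p in(phi,phi-180) if (j:=robot.solve_ik([xy[0],xy[1],UP],quat(p))) is not None]
    return min(c)[1]
def go(xy,phi): robot.move_ptp([xy[0],xy[1],UP],quat(phi_ok(xy,phi)))
def carry(a,pa,za,b,pb,zb,v=.15):
    go(a,pa); robot.move_l([a[0],a[1],za],vel=v); robot.grab(); g=robot.read_finger_gap()
    robot.move_l([a[0],a[1],UP],vel=v); go(b,pb); g2=robot.read_finger_gap()
    robot.move_l([b[0],b[1],zb],vel=.1); f=robot.read_force(); robot.gripper_open(); robot.move_l([b[0],b[1],UP],vel=v)
    print('gap',g,g2,np.round(f,1),'t',robot.read_time_s())
HOME=dict(spice=(.461,.061),salt=(.4505,.122),herb=(.4615,.185))
TRAY=dict(spice=(.488,-.390),salt=(.488,-.260),herb=(.440,-.325))
Z=dict(spice=.066,salt=.047,herb=.061); PH=dict(spice=0,herb=0,salt=90)
E
python3 - <<'E'
from h import *
n='spice'; carry(HOME[n],PH[n],Z[n],TRAY[n],90,Z[n]-.0115)
E
```

```text
gap 0.04403038563676161 0.044016759892102436 [ 0.1 -0.1 -0.9] t 14.2167
```

Run:
```python
from h import *
for n in('herb','salt'): carry(HOME[n],PH[n],Z[n],TRAY[n],90,Z[n]-.0115)
go((.42,.12),90)
for c in('top','scene'):
    P,_=snap(c,c+'1.png')
    for q in['spice_jar','herb_jar','salt_shaker','basket_knob']: print(c,q,spot(q,c,P))
```

```text
gap 0.045098026389570174 0.045125070502483614 [ 0.2  0.7 -1.6] t 25.1333
gap 0.032204780421300365 0.03226371182268606 [-0.  -0.1 -0.7] t 36.8917
top spice_jar [(0.95, array([ 0.4897, -0.3911,  0.0047])), (0.51, array([ 0.4787, -0.3269, -0.0008]))]
top herb_jar [(0.62, array([ 0.4349, -0.3207, -0.0013]))]
top salt_shaker [(0.85, array([ 0.4865, -0.2603,  0.0037]))]
top basket_knob [(0.74, array([0.5349, 0.1211, 0.0698]))]
scene spice_jar [(0.92, array([ 0.4869, -0.3906, -0.0006])), (0.62, array([0.6256, 0.1222, 0.0093]))]
scene herb_jar [(0.79, array([ 0.4451, -0.3282, -0.0029])), (0.21, array([ 0.4765, -0.3258, -0.0046]))]
scene salt_shaker []
scene basket_knob [(0.63, array([0.5324, 0.1193, 0.0663]))]
```

View pics/top1.png

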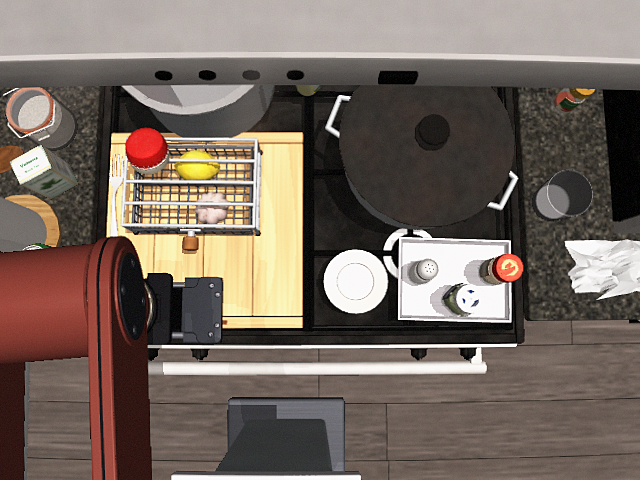

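Run:
```python
from h import *
P=robot.camera_params('wrist')
k=np.array([.532,.122])
go(k,90); P,_=snap('wrist','w3.png'); print(spot('basket_knob','wrist',P),spot('garlic','wrist',P))
robot.move_l([*k,.043]); robot.grab(); print('gap',robot.read_finger_gap(),np.round(robot.read_force(),1))
for d in(.04,.075,.108):
    robot.move_l([k[0]-d,k[1],.043],vel=.08); print(d,robot.read_tool_pos(),np.round(robot.read_force(),1))
print(robot.read_time_s())
```

```text
[(0.64, array([0.5315, 0.1218, 0.066 ]))] [(0.61, array([0.5899, 0.091 , 0.0193]))]
gap 0.00035649407339520577 [ 0.4 -2.7  4.2]
0.04 [0.4920414  0.1221642  0.04295685] [ 0.7  0.1 -0.8]
0.075 [0.45752487 0.1220225  0.04330197] [0.  0.4 0.4]
0.108 [0.4245361  0.12203761 0.0433043 ] [ 0.6 -0.5  0.1]
44.7167
```

Run:
```python
from h import *
robot.move_l([.4245,.122,.21]); robot.gripper_open()
P,im=snap('scene','s2.png'); Pt,it=snap('top','t2.png')
print(spot('basket_knob','top',Pt),spot('basket_knob','scene',P))
a=cv2.resize(im[140:270,150:390],None,fx=2.5,fy=2.5); b=cv2.resize(it[120:335,95:320],None,fx=1.6,fy=1.6)
h=np.zeros((a.shape[0]+b.shape[0],max(a.shape[1],b.shape[1]),3),np.uint8); h[:a.shape[0],:a.shape[1]]=a; h[a.shape[0]:,:b.shape[1]]=b
cv2.imwrite('pics/c2.png',h[:600,:,::-1]); print(h.shape)
```

```text
[(0.81, array([0.5306, 0.1237, 0.0681]))] [(0.87, array([0.5294, 0.1187, 0.0649]))]
(669, 600, 3)
```

View pics/c2.png

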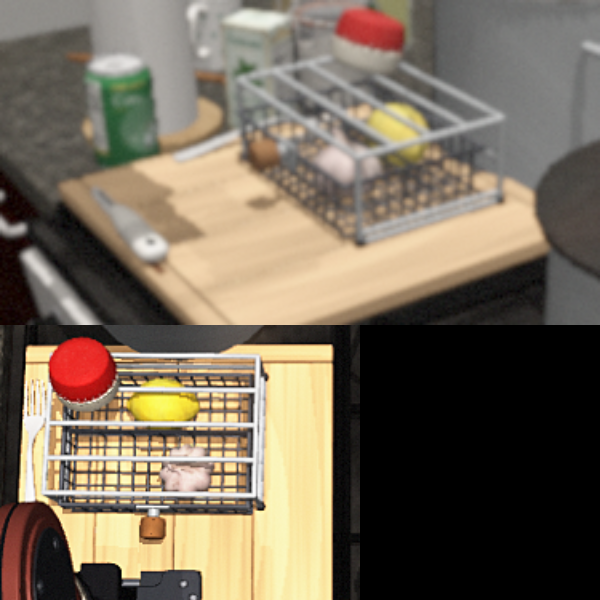

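View pics/w3.png

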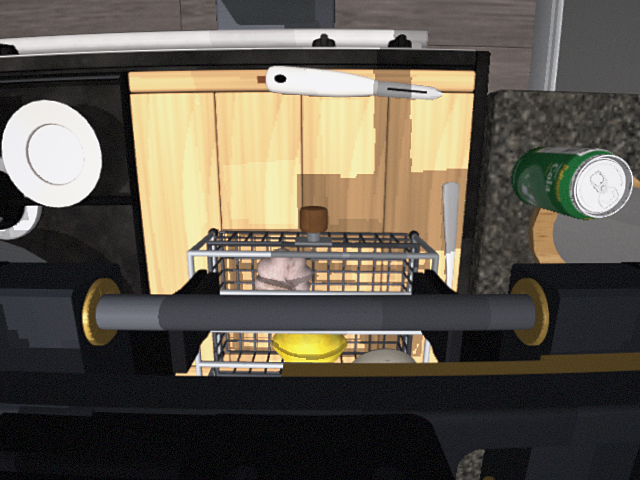

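Run:
```python
from h import *
robot.move_l([.45,.06,.08],vel=.2); P,im=snap('scene','s3.png'); robot.grab()
print(robot.move_l([.45,.06,.012],vel=.05,contact_N=4),robot.read_tool_pos(),robot.read_joints(),robot.read_time_s())
P,im2=snap('scene')
a=np.vstack([cv2.resize(i[60:260,120:320],None,fx=1.5,fy=1.5,interpolation=cv2.INTER_CUBIC) for i in(im,im2)])
cv2.imwrite('pics/c3.png',a[:,:,::-1])
robot.move_l([.45,.06,.12],vel=.2); robot.gripper_open()
```

```text
False [0.45034595 0.05999336 0.01235451] [-4.14508638e-02  2.18437846e-02  2.10291101e+00  1.15517413e-05
  1.01615590e+00 -1.61226099e+00] 51.6667
```

View pics/c3.png

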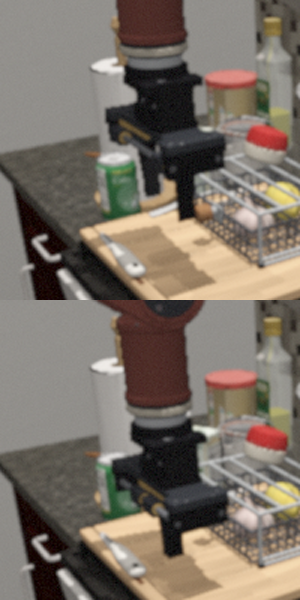

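Run:
```python
from h import *
robot.grab(); robot.move_l([.45,.06,.015],vel=.2)
c=robot.move_l([.45,.06,-.04],vel=.03,contact_N=4)
print(c,robot.read_tool_pos(),robot.read_orientation(),np.round(robot.read_force(),1))
P,im=snap('scene','s4.png')
for z in(.015,.03,.05): print(back((234.7,228.7),z,P))
robot.move_l([.45,.06,.08],vel=.2); robot.gripper_open(); print(robot.read_time_s())
```

```text
True [ 0.44983041  0.06002423 -0.01952691] [-1.64273475e-07  9.99999919e-01  1.82091655e-05 -4.01427996e-04] [-1.4  1.2  5.1]
[0.4736 0.1186 0.015 ]
[0.4617 0.0912 0.03  ]
[0.446  0.0546 0.05  ]
59.475
```

```bash
sed -i 's/^UP=.21/UP=.175/' h.py
cat >> h.py <<'E'
E=.0345  # true tip height = reported TCP z + E
E
python3 - <<'E'
from h import *
k=np.array([.531,.122])
go(k,90); robot.move_l([*k,.048-E],vel=.2); robot.grab(); g=robot.read_finger_gap(); print('gap',g,np.round(robot.read_force(),1))
if g>.015:
    for d in(.05,.108):
        robot.move_l([k[0]-d,k[1],.048-E],vel=.12); print(d,robot.read_finger_gap(),robot.read_tool_pos(),np.round(robot.read_force(),1))
robot.gripper_open(); robot.move_l([k[0]-.108,k[1],.10],vel=.2)
robot.move_ptp([.53,.1,UP],quat(90)); P,_=snap('wrist','w4.png')
for q in('garlic','basket_knob','pullout'): print(q,spot(q,'wrist',P))
Pt,_=snap('top','t4.png')
for q in('garlic','basket_knob','saucer'): print(q,spot(q,'top',Pt))
print(robot.read_time_s())
E
```

```text
gap 0.025316192311098107 [-0.  -7.2  1.2]
0.05 0.025593632287556557 [0.48016832 0.12073037 0.01336889] [-1.6 -5.2  0.2]
0.108 0.025128964954851788 [0.42571485 0.12147677 0.01368057] [ 11.   -3.3 -12.1]
garlic [(0.74, array([0.4826, 0.0954, 0.0204])), (0.25, array([ 0.4739, -0.1555,  0.0021]))]
basket_knob [(0.95, array([0.4203, 0.1247, 0.0638]))]
pullout []
garlic [(0.8, array([0.4855, 0.0872, 0.0213]))]
basket_knob [(0.56, array([0.421 , 0.1273, 0.0676]))]
saucer [(0.91, array([ 0.4748, -0.1507, -0.0014]))]
66.0667
```

View pics/w4.png

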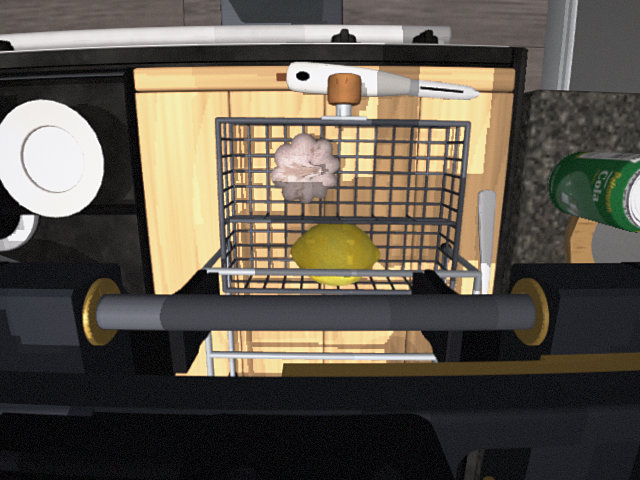

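Run:
```python
from h import *
P=robot.camera_params('wrist'); print(back((306,163),.055,P))
a=(.484,.0915); b=(.4745,-.151)
carry(a,90,.038-E,b,90,.0205-E,.2)
P,_=snap('top','t5.png'); print(spot('garlic','top',P),spot('basket_knob','top',P))
robot.move_ptp([b[0]+.05,b[1],UP],quat(phi_ok(b,90))); P,_=snap('wrist','w5.png'); print(spot('garlic','wrist',P),spot('saucer','wrist',P),robot.read_time_s())
```

```text
[0.4793 0.0938 0.055 ]
gap 0.054196949188241805 0.053737148337667184 [ 0.3  0.2 -0.1] t 75.3083
[(0.38, array([ 0.4763, -0.1563,  0.0056]))] [(0.6, array([0.4219, 0.1263, 0.067 ]))]
[(0.9, array([ 4.735e-01, -1.505e-01,  4.000e-04]))] [] 75.925
```

View pics/w5.png

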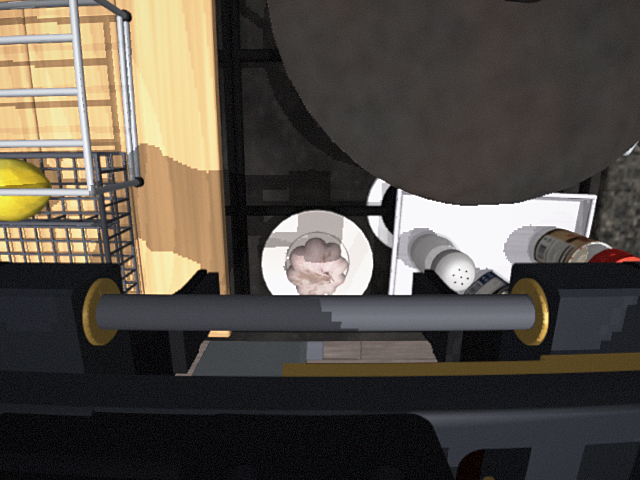

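Run:
```python
from h import *
k=(.422,.125); go(k,90); robot.move_l([*k,.048-E],vel=.2); robot.grab(); print(robot.read_finger_gap())
print(robot.move_l([.50,.1225,.048-E],vel=.12), robot.move_l([.540,.122,.048-E],vel=.06,contact_N=15),robot.read_tool_pos(),np.round(robot.read_force(),1))
robot.gripper_open(); p=robot.read_tool_pos(); robot.move_l([p[0],p[1],.12],vel=.2)
n='salt'; carry(TRAY[n],90,.036-E,HOME[n],90,.036+.0145-E,.2)
P,_=snap('top','t6.png'); print(spot('basket_knob','top',P),spot('salt_shaker','top',P),robot.read_time_s())
```

```text
0.025222020019416057
False True [0.53224173 0.11989053 0.01325906] [ 0.3 -0.1  4.8]
gap 0.03918808280849407 0.039004054124526656 [ 0.1  0.  -1.3] t 94.175
[(0.63, array([0.5355, 0.1224, 0.069 ]))] [(0.42, array([ 0.4755, -0.1495, -0.0014]))] 94.325
```

Run:
```python
from h import *
go((.52,.12),90); P,_=snap('wrist','w7.png'); print(spot('salt_shaker','wrist',P),spot('basket_knob','wrist',P))
n='herb'; carry(TRAY[n],90,Z[n]-.013-E,HOME[n],0,Z[n]+.0015-E,.2)
P,_=snap('wrist'); print(spot('salt_shaker','wrist',P))
```

```text
[(0.64, array([0.4525, 0.1183, 0.0161]))] [(0.63, array([0.5291, 0.1242, 0.064 ]))]
gap 0.05249956304844534 0.05291630904859004 [ 0.3 -0.4 -0.8] t 104.65
[(0.57, array([0.4529, 0.1217, 0.0148]))]
```

View pics/w7.png

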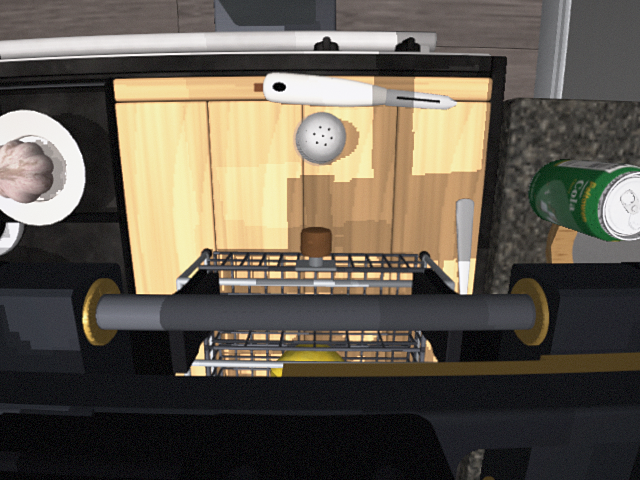

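Run:
```python
from h import *
n='spice'; carry(TRAY[n],90,Z[n]-.013-E,HOME[n],0,Z[n]+.0015-E,.2)
go((.52,.12),90)
for c in('wrist','scene'):
    P,im=snap(c,'f_%s.png'%c)
    for q in('spice_jar','herb_jar','salt_shaker','basket_knob'): print(c,q,spot(q,c,P))
    if c=='wrist':
        for n,uv,z in[('spice',(256,147),.121)]: pass
print(robot.read_time_s())
```

```text
gap 0.04382085367173858 0.04398855991269237 [ 0.2 -0.9 -1.1] t 114.5333
wrist spice_jar [(0.58, array([0.4678, 0.0648, 0.0151]))]
wrist herb_jar [(0.69, array([0.4576, 0.1872, 0.0151]))]
wrist salt_shaker [(0.6, array([0.4539, 0.1218, 0.0143]))]
wrist basket_knob [(0.73, array([0.5303, 0.1243, 0.0659]))]
scene spice_jar [(0.94, array([0.4609, 0.0596, 0.0131]))]
scene herb_jar [(0.89, array([0.4603, 0.1857, 0.0142])), (0.59, array([ 0.4724, -0.3282, -0.0035]))]
scene salt_shaker [(0.61, array([0.4507, 0.1199, 0.0099]))]
scene basket_knob [(0.74, array([0.5328, 0.1181, 0.064 ]))]
116.3417
```

View pics/f_wrist.png

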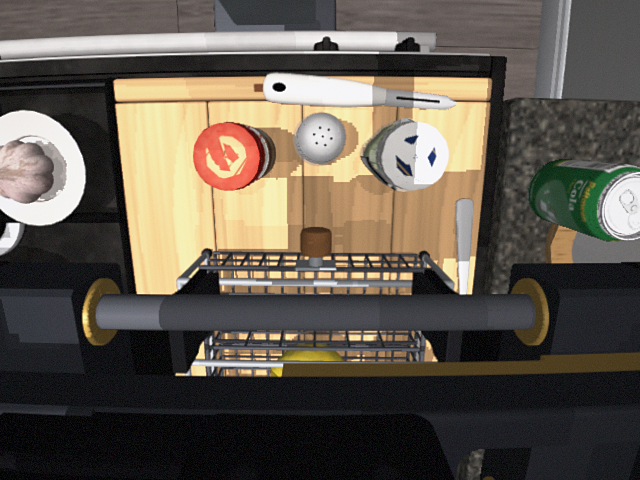

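The three stand upright in their row: spice (231,155), salt (320,138) and herb (414,155). The basket is home and the garlic is on the saucer at the left edge. All estimates agree with the start to within a few mm, so I am handing in.

Run:
```python
from h import *
print(robot.close_job())
```

```text
the job is handed in; nothing more can be done
None
```

The job is handed in at about 116 s of the 147 s allowed: by the last camera checks the garlic stands on the saucer, the basket is home, and the spice jar, herb jar and salt shaker are upright within a few mm of their starting spots. The verdict was not reported back. One snag: the first grasp at the knob closed on nothing, because the fingertips sit about 35 mm higher than the tool position reads. I corrected for that and repeated the pull.

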